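Turn over the lacquer drying rack

TASK

Two blue freshly lacquered cups hang upside down under the turning board of the drying rack. Turn the board right over by pushing it with the fingertips, never pinching it: press its green edge down, then push the yellow edge, which comes up, over and down to where the green edge was, until the board lies level against its stop and the cups stand upright on top. Never touch the cups, do not lift the rack or shove it along the table, and leave the other things on the table where they are.

Things in the scene. Friction and masses are not known exactly. Their poses are not given: they have to be found in the camera images.
- rack: Drying rack stand, 3 kg, loose on the table: two steel skids 220 (x) x 26 x 18 mm high at y = +-97 mm, a 50 mm wide, 12 mm high cross bar between them, and on each skid a dark wooden post 24 x 14 mm, up to z = 140 mm. Origin: middle of its underside. y runs along the axle; -x is the side of the green edge at the start, roughly towards the robot.
- board (a joint): Board angle, rad. 0: level, cups hanging below, green edge on the rack's -x side. Grows as the green edge goes down; pi/2: yellow edge on top, cups on the +x side; pi: end stop, level, yellow edge on the -x side, cups on top. Turns only from 0 to pi; starts at 0 to 0.4. Stiff axle: stays where it is left, needs 2 to 3 N at an edge.
- axle (a point): Middle of the board, on the axle, 130 mm above the table. Axes turn with the board: x from the green to the yellow edge, y along the axle, -z towards the cups. The board is flat wood 170 (x) x 160 (y) x 10 mm thick, centred here; 10 mm free to each post.
- plain_face: The bare face of the board (its outer 3 mm, 164 x 154 mm), on top at the start; its +z face has no cups. Origin and axes as axle. The 4 mm core of the board stands out 3 mm all round between the two faces.
- cup_face: The other face of the board (its outer 3 mm, 164 x 154 mm), on which the cups' pegs stand; it looks down at the start. Origin and axes as axle.
- green_edge (a point): Middle of the board's green edge (the outer 20 mm of the board, painted green over its whole 160 mm length), 85 mm from the axle, at mid thickness.
- yellow_edge (a point): Middle of the other long edge, painted yellow (outer 20 mm), 85 mm from the axle, at mid thickness.
- cups: Two blue cups, 52 mm across, glued by the foot to short pegs on one face of the board, at +-38 mm along the axle; not to be touched. Origin and axes as axle; they stand out to 57 mm in its -z direction and cover the middle 52 mm of the board's depth: 59 mm are bare on either side.
- squeeze_bottle: White squeeze bottle with blue nozzle, 60 mm across, 175 mm tall, loose, stands beside the rack; leave alone. Origin: middle of underside.
- jar: Amber glass jar with black cap, 64 mm across, 80 mm tall, loose, beside the rack; leave alone. Origin: middle of underside.
- sanding_block: Cork sanding block, 50 x 80 x 35 mm, loose, on the rack's +x side; leave alone. Origin: middle of underside.
- mixing_bowl: White bowl, 100 mm across, 50 mm tall, loose; leave alone. Origin: middle of underside.
- caddy: Red round tea caddy, 70 mm across, 90 mm tall, loose; leave alone. Origin: middle of underside.
- brush: Brush 190 mm long, lying on the table, loose; leave alone. Origin: middle of underside.

How it is judged:
By the outcome, as a careful person would: the job done as asked, in the order asked, and still so for the second after the job is handed in, with the robot touching nothing.
It also fails if it takes over 51 s, if anything falls off the work surface, if the arm or the gripper's body presses on something with over 40 N, if the wrist force passes 120 N, or if a joint passes its speed limit or range.

ROBOT

A 6-joint arm with a two-finger parallel gripper is mounted at the origin on the work surface. World frame = base frame: x ahead of the robot, y to its left, z up, the work surface at z = 0. Lengths are in m, angles in rad, forces in N, time in s.
With the tool pointing down it reaches from about 0.275 to 0.85 m from the base axis. Payload 19 kg.
Tool frame: the origin (TCP) lies at the very end of the fingers, on their centre line; the grasp point (between the pads) lies 19 mm behind it (env.hold_point_z is the distance from the TCP to the grasp point, in m); z points along the fingers, y is the line along which they close (so a half turn about z gives the same grasp; the last joint's range is limited). The gripper opens to 85 mm and grips with 20 to 120 N. Pads are 22 mm wide; open, the fingers measure 114 mm over their backs; the gripper's body (76 mm by 85 mm) begins 54 mm behind the grasp point. The pads swing forward as they close: fully open they stand 13 mm farther back than shut.
Start: joints at [-1.395, 0.15, 1.437, -0, 1.554, -0.134], TCP at [0.175, -0.548, 0.231] pointing down, gripper open.
Joint ranges: [-2.8, 2.8], [-0.68, 2.1], [0.12, 2.68], [-1.39, 4.53], [0.16, 2.79], [-2.81, 2.81]. Speed limits (rad/s): [1.89, 1.89, 2.22, 3.01, 3.01, 3.01].

INTERFACE

Orientations are given as [roll, pitch, yaw] about the fixed x, y, z axes, in that order (R = Rz(yaw) Ry(pitch) Rx(roll)).
In Python, from workcell import monitor, imaging, ticket, models, env gives the robot as it stands. The module is installed in compiled form; this text tells all that it offers.
- The arm moves only by the tool apply_moves, never from a script. Its argument "steps" is a list of rows, each an object of numbers: "x", "y", "z": the shift along the tool's x, y, z in units of 25 mm (1.0 is 25 mm); "ax", "ay", "az": the turn, a rotation vector about the tool's x, y, z in units of 6 degrees (1.0 is 6 degrees); "fingers": the opening, from 0 (shut) to 1 (fully open). A call has exactly 8 rows; each row shifts and turns the commanded pose from where the row before left it, along the tool's axes as they then stand; what a row does not reach is not made up. A row lasts 1/8 s, in which the tool goes at most 62.5 mm and 10.7 degrees, less where a joint would pass 70% of its speed; a pose out of reach is approached as far as the arm can. A call is refused whole if a number of a shift passes 1 or a number of a turn 1, either way. A call with a gripper value outside its range is refused whole. The fingers move at their own pace and stop on an object; "force" is the grip in N (left out, the last holds). Time passes only in rows, so rows that do not move let the fingers close, or fill a call up. It gives the time, the measured TCP pose, the force, the opening and the grip force at its end, in the units of the state.
- monitor.state(): the state, without advancing time (a new reading comes with each control period).
- imaging.snapshot(name): name is "scene" or "side" or "wrist"; returns (picture, depth): 400x640x3 uint8, red, green, blue; 400x640 float32, m along the optical axis (not along the pixel's ray), 0 where there is no reading.
- imaging.camera_params(name): a dict with "vertical_fov" (degrees; the focal length in pixels is half the picture's height over the tangent of half this angle, whatever the lens; pixels are square), "cx", "cy" (the principal point, pixels), "world_from_camera" (4x4, takes a point from camera to world coordinates). Camera axes: x right, y up, looking along -z (the intrinsics and any distortion apply to the point x, -y, -z); pixel columns grow to the right and rows downward; lengths in m; the calibration is good to about 2 mm. A picture is of the moment at which its call begins: read the wrist's pose just before it. camera_params takes no time and is no camera call; for the wrist camera it gives the pose at the moment of the call.
- ticket.close_job(): hands the job in; it is judged then, once.
Trained networks look in the newest picture that a camera, given by its name, has taken for a name from the list of things; names that differ only in an ending like _2 or _b are one class to them, and where a whole thing is asked for, a point or a joint stands for the part that bears it (a point fixed in the world has none). Each returns a list of dicts, best first, with "conf" (0 to 1); they miss things now and then, are a little off and sometimes report something else, mostly with a low value. They report only what shows in the picture. A call takes as long as a camera call.
- models.masks_of(camera, thing): "region" (400x640 bool, what is visible of it) and "extent" ([centre column, centre row, width, height] in pixels, round what is visible of it).
- models.spot_point(camera, thing): "at" ([row, column] in pixels: a listed point, or the origin of a listed thing).
The state is a dict: "time": time; "joints": joint angles; "joint_vel": joint speeds; "joint_efforts": joint torques, N m; "tool_pos": TCP position; "tcp_rot": TCP orientation; "contact_force": force on the tool from outside, world axes, zero at the start; "moment": the same for the moment, N m; "opening": finger opening in m; "grasp_force": force on a finger pad.
Only numpy, scipy, OpenCV 4.12 (cv2) and the standard library are available. Lean on these libraries where they do the work, as an engineer would, in place of code of your own. Each camera call takes 0.05 s, during which the arm holds its last target. There are 200 camera calls.

## Working session

There is one attempt and no reset: what is moved stays moved. The work goes in short steps, Python scripts to look and compute and a tool call to move; the robot and the scene stay as the last step left them, time stands still between calls to the robot, and variables do not carry over. Pictures are saved under pics/ and viewed, at most 10 in all, crops included, and the job is handed in when it is done.

Besides the shell and the picture viewer there is one more tool, called by a JSON object that holds its "api" and its "payload". apply_moves: Moves the arm, as the interface text tells. Its arguments: {"type":"object","properties":{"steps":{"type":"array"},"force":{"type":"number"}},"required":["steps"]}

```bash
mkdir -p pics
cat > h.py <<'E'
import numpy as np, cv2
from workcell import monitor, imaging, ticket, models, env
def w(cam,d,p,px):  # px row,col arrays
    f=200/np.tan(np.radians(p["vertical_fov"])/2)
    r,c=np.asarray(px[0]),np.asarray(px[1]); z=d[r,c]
    P=np.stack([(c-p["cx"])/f*z,-(r-p["cy"])/f*z,-z,np.ones_like(z)],-1)
    P=P[z>0]
    return (P@np.array(p["world_from_camera"]).T)[:,:3]
E
python3 - <<'E'
from h import *
out=[]
for cam in ["scene","side"]:
    im,d=imaging.snapshot(cam); p=imaging.camera_params(cam)
    print(cam,{k:v for k,v in p.items() if k!="world_from_camera"},np.round(p["world_from_camera"],3).tolist())
    cv2.imwrite(f"pics/{cam}0.png",im[:,:,::-1]); np.savez(f"{cam}0.npz",im=im,d=d)
    for t in ["plain_face","rack","squeeze_bottle","jar","sanding_block","mixing_bowl","caddy","brush","cups"]:
        for m in models.masks_of(cam,t)[:1]:
            P=w(cam,d,p,np.nonzero(m["region"]))
            if len(P): print(t,round(m["conf"],2),np.round(m["extent"]),np.round(np.percentile(P,[3,50,97],axis=0),3).tolist())
    for t in ["green_edge","yellow_edge","axle"]:
        for m in models.spot_point(cam,t)[:1]:
            r,c=map(int,m["at"]); print(t,round(m["conf"],2),r,c,np.round(w(cam,d,p,([r],[c])),3))
print(monitor.state())
E
```

```text
scene {'vertical_fov': 51.51848151646524, 'cx': 323.37282719269473, 'cy': 194.6541145547092} [[0.725, -0.587, 0.36, 1.123], [0.689, 0.607, -0.397, -0.586], [0.015, 0.536, 0.844, 1.355], [0.0, 0.0, 0.0, 1.0]]
plain_face 0.59 [328. 193.  56.  39.] [[0.529, -0.068, 0.106], [0.606, 0.002, 0.136], [0.674, 0.079, 0.163]]
rack 0.95 [327. 210.  83.  73.] [[0.503, -0.107, -0.001], [0.613, -0.02, 0.115], [0.696, 0.1, 0.162]]
squeeze_bottle 0.57 [358. 168.  14.  32.] [[0.559, 0.17, 0.006], [0.598, 0.184, 0.094], [0.617, 0.209, 0.151]]
jar 0.78 [290. 234.  25.  23.] [[0.545, -0.201, -0.001], [0.602, -0.176, 0.069], [0.623, -0.133, 0.083]]
sanding_block 0.74 [353. 250.  27.  26.] [[0.761, -0.095, 0.0], [0.798, -0.058, 0.033], [0.83, -0.02, 0.038]]
mixing_bowl 0.68 [183. 270.  28.  33.] [[0.381, -0.551, 0.0], [0.412, -0.507, 0.022], [0.47, -0.464, 0.051]]
caddy 0.95 [371. 109.  18.  25.] [[0.39, 0.446, 0.002], [0.428, 0.465, 0.074], [0.449, 0.51, 0.093]]
brush 0.6 [412. 148.  36.  26.] [[0.562, 0.452, 0.007], [0.672, 0.467, 0.017], [0.736, 0.488, 0.024]]
green_edge 0.95 181 314 [[ 0.472  0.074 -0.
[... 1120 characters left out ...]
0.01  0.135]]
{'time': 1.3, 'joints': array([-1.39500036e+00,  1.50521326e-01,  1.43738613e+00,  1.86859634e-05,
        1.55377851e+00, -1.34006031e-01]), 'joint_vel': array([-0.00027609, -0.00131371,  0.00069669,  0.00248063,  0.00148649,
        0.00018038]), 'joint_efforts': array([-2.45959554e-04, -7.12792325e+01, -5.71052492e+01, -1.43230682e-04,
        1.29152970e-03,  3.70142573e-05]), 'tool_pos': array([ 0.17528117, -0.54761629,  0.23126132]), 'tcp_rot': array([-3.14150267e+00, -3.09833516e-05,  3.09801674e-01]), 'contact_force': array([ 0.0541044 ,  0.3699253 , -0.68631312]), 'moment': array([0.00706496, 0.08343445, 0.00548451]), 'grasp_force': 0.0, 'opening': 0.08527897799639284}
```

View pics/scene0.png

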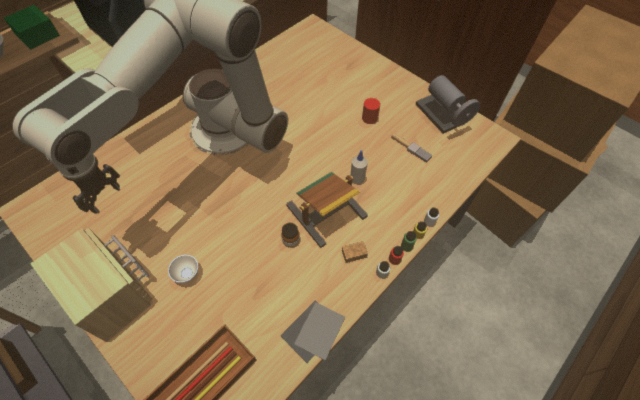

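View pics/side0.png

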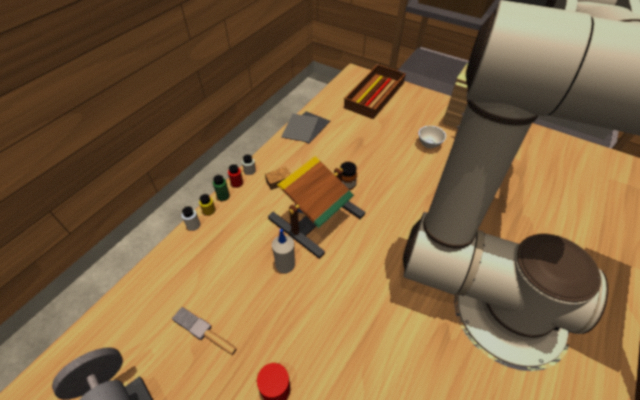

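Run:
```python
from h import *
A=[]
for cam in ["scene","side"]:
    q=np.load(f"{cam}0.npz"); p=imaging.camera_params(cam); im,d=q["im"],q["d"]
    rr,cc=np.nonzero(np.ones((400,640))&(d>0))
    P=w(cam,d,p,(rr,cc)); hsv=cv2.cvtColor(im,cv2.COLOR_RGB2HSV)[rr,cc].astype(int)
    k=(abs(P[:,0]-.605)<.13)&(abs(P[:,1]-.005)<.13)
    B=P[k&(P[:,2]>.09)]; H=hsv[k&(P[:,2]>.09)]
    y=(abs(H[:,0]-27)<6)&(H[:,1]>170)&(H[:,2]>110); g=(H[:,0]>45)&(H[:,0]<95)&(H[:,1]>80)
    w_=~y&~g
    for n,s in [("Y",y),("G",g)]: print(cam,n,s.sum(),np.round(np.median(B[s],0),3),np.round(np.percentile(B[s],[3,97],axis=0),3).tolist())
    c=np.array([.603,.005])
    F=B[np.linalg.norm(B[:,:2]-c,axis=1)<.06]
    m=F.mean(0); n=np.linalg.svd(F-m)[2][2]; n*=np.sign(n[2])
    r=(F-m)@n; F=F[abs(r)<.006]; m=F.mean(0); n=np.linalg.svd(F-m)[2][2]; n*=np.sign(n[2])
    print("n",n,"tilt",np.arccos(n[2]),"yaw",np.arctan2(-n[1],-n[0]),np.std((F-m)@n))
    S=B[abs((B-m)@n)<.008]
    rect=cv2.minAreaRect(S[:,:2].astype(np.float32)); print("rect",rect, "z at c",m[2]-(n[:2]@(np.array(rect[0])-m[:2]))/n[2])
    sk=P[k&(P[:,2]>.013)&(P[:,2]<.024)]; print("skid rect",len(sk),cv2.minAreaRect(sk[:,:2].astype(np.float32)))
```

```text
Traceback (most recent call last):
TypeError: ufunc 'bitwise_and' not supported for the input types, and the inputs could not be safely coerced to any supported types according to the casting rule ''safe''
```

```bash
cat > m.py <<'E'
from h import *
A=[]
for cam in ["scene","side"]:
    q=np.load(f"{cam}0.npz"); p=imaging.camera_params(cam); im,d=q["im"],q["d"]
    rr,cc=np.nonzero(d>0)
    P=w(cam,d,p,(rr,cc)); hsv=cv2.cvtColor(im,cv2.COLOR_RGB2HSV)[rr,cc].astype(int)
    k=(abs(P[:,0]-.605)<.13)&(abs(P[:,1]-.005)<.13)
    B=P[k&(P[:,2]>.09)]; H=hsv[k&(P[:,2]>.09)]
    y=(abs(H[:,0]-27)<6)&(H[:,1]>170)&(H[:,2]>110); g=(H[:,0]>45)&(H[:,0]<95)&(H[:,1]>80)
    for n,s in [("Y",y),("G",g)]:
        if s.sum()>2: print(cam,n,s.sum(),np.round(np.median(B[s],0),3),np.round(np.percentile(B[s],[3,97],axis=0),3).tolist())
    c=np.array([.603,.005])
    F=B[np.linalg.norm(B[:,:2]-c,axis=1)<.06]
    for _ in range(3):
        m=F.mean(0); n=np.linalg.svd(F-m)[2][2]; n*=np.sign(n[2]); F=F[abs((F-m)@n)<.006]
    print("n",n,"tilt",np.arccos(n[2]),"yaw",np.arctan2(-n[1],-n[0]),np.std((F-m)@n))
    S=B[abs((B-m)@n)<.008]
    rect=cv2.minAreaRect(S[:,:2].astype(np.float32)); print("rect",rect, "z at c",m[2]-(n[:2]@(np.array(rect[0])-m[:2]))/n[2])
    sk=P[k&(P[:,2]>.013)&(P[:,2]<.024)]; print("skid rect",len(sk),cv2.minAreaRect(sk[:,:2].astype(np.float32)))
E
python3 m.py
```

```text
scene Y 13 [ 0.662 -0.033  0.16 ] [[0.655, -0.073, 0.158], [0.679, 0.043, 0.164]]
n [-0.35573262  0.0597388   0.93267657] tilt 0.36903306735202884 yaw -0.16637931915827467 0.0019889240145924227
rect ((0.6033540368080139, 0.0056795403361320496), (0.2190304398536682, 0.15980635583400726), 80.41915893554688) z at c 0.13503611607866028
skid rect 497 ((0.6049666404724121, 0.006053276360034943), (0.22162170708179474, 0.21872884035110474), 80.10311889648438)
side Y 328 [0.67  0.002 0.16 ] [[0.652, -0.074, 0.155], [0.689, 0.072, 0.164]]
side G 310 [0.535 0.03  0.107] [[0.519, -0.045, 0.1], [0.551, 0.096, 0.111]]
n [-0.35811606  0.05856229  0.93183869] tilt 0.3713489674369139 yaw -0.16209407953857602 0.0016715016718817943
rect ((0.6020212173461914, 0.007789261639118195), (0.22162674367427826, 0.16121019423007965), 80.17240142822266) z at c 0.1339091149889204
skid rect 649 ((0.6034951210021973, 0.00899524986743927), (0.2207971215248108, 0.22229619324207306), 80.31503295898438)
```

```bash
cat > plan.py <<'E'
from h import *
from scipy.spatial.transform import Rotation as Ro
C=np.array([.6035,.0065,0]); YAW=-.171
RW=Ro.from_euler('z',YAW)
def pose(X,Y,Z,tilt): # mm, deg; fingers lean: tip towards +X
    return C+RW.apply(np.array([X,Y,Z])/1000), RW*Ro.from_euler('x',np.pi)*Ro.from_rotvec([0,np.radians(tilt),0])
def now():
    s=monitor.state(); p,R=s["tool_pos"],Ro.from_euler('xyz',s["tcp_rot"])
    return s,p,R
def where():
    s,p,R=now(); q=RW.inv().apply(p-C)*1000
    z=RW.inv().apply(R.apply([0,0,1]))
    f=RW.inv().apply(s["contact_force"])
    print("t",round(s["time"],2),"rackpos",q.round(1),"toolz",z.round(3),"yaw",round(Ro.as_euler(R,'xyz')[2],3),"F",f.round(1),"open",round(s["opening"],3),"q",s["joints"].round(2))
def rows(wps,start=None,dec=2):
    """wps: (X,Y,Z,tilt,n)"""
    p,R=now()[1:] if start is None else pose(*start)
    i=0
    for X,Y,Z,t,n in wps:
        pe,Re=pose(X,Y,Z,t)
        for k in range(n,0,-1):
            d=(R.inv().apply((pe-p)/k)/.025).round(dec)
            a=(np.degrees((R.inv()*Re).as_rotvec()/k)/6).round(dec)
            p=p+R.apply(d*.025); R=R*Ro.from_rotvec(np.radians(a*6))
            i+=1; print((i-1)//8+1,dict(x=d[0],y=d[1],z=d[2],ax=a[0],ay=a[1],az=a[2]), "!!" if max(abs(d).max(),abs(a).max())>1 else "")
def armA(th,r=72):
    th=np.radians(th); c=-r*np.array([np.cos(th),np.sin(th)])+5*np.array([-np.sin(th),np.cos(th)])
    return c[0]-9.5,130+c[1]-5.5
E
python3 - <<'E'
from plan import *
where(); rows([(-78,0,150,30,24)])
P=[(-72,0,117,30,4)]
for th in [24,30,36,42,48,54,60,66,72,76,80]: 
    x,z=armA(th); print(th,round(x,1),round(z,1))
E
```

```text
t 1.3 rackpos [-327.7 -618.9  231.3] toolz [-0.  0. -1.] yaw 0.31 F [-0.   0.4 -0.7] open 0.085 q [-1.4   0.15  1.44  0.    1.55 -0.13]
1 {'x': np.float64(0.85), 'y': np.float64(-0.72), 'z': np.float64(0.14), 'ax': np.float64(-0.05), 'ay': np.float64(0.2), 'az': np.float64(0.19)} 
1 {'x': np.float64(0.83), 'y': np.float64(-0.74), 'z': np.float64(0.15), 'ax': np.float64(-0.05), 'ay': np.float64(0.2), 'az': np.float64(0.19)} 
1 {'x': np.float64(0.81), 'y': np.float64(-0.76), 'z': np.float64(0.16), 'ax': np.float64(-0.05), 'ay': np.float64(0.2), 'az': np.float64(0.19)} 
1 {'x': np.float64(0.79), 'y': np.float64(-0.77), 'z': np.float64(0.18), 'ax': np.float64(-0.05), 'ay': np.float64(0.2), 'az': np.float64(0.19)} 
1 {'x': np.float64(0.77), 'y': np.float64(-0.79), 'z': np.float64(0.19), 'ax': np.float64(-0.05), 'ay': np.float64(0.21), 'az': np.float64(0.19)} 
1 {'x': np.float64(0.75), 'y': np.float64(-0.81), 'z': np.float64(0.2), 'ax': np.float64(-0.05), 'ay': np.float64(0.2), 'az': np.float64(0.19)} 
1 {'x': np.float64(0.73), 'y': np.float64(-0.82), 'z': np.float64(0.21), 'ax': np.float6
[... 1999 characters left out ...]
(-1.0), 'z': np.float64(0.32), 'ax': np.float64(-0.05), 'ay': np.float64(0.21), 'az': np.float64(0.18)} 
3 {'x': np.float64(0.37), 'y': np.float64(-1.0), 'z': np.float64(0.32), 'ax': np.float64(-0.05), 'ay': np.float64(0.2), 'az': np.float64(0.19)} 
3 {'x': np.float64(0.34), 'y': np.float64(-1.02), 'z': np.float64(0.32), 'ax': np.float64(-0.05), 'ay': np.float64(0.21), 'az': np.float64(0.18)} !!
3 {'x': np.float64(0.32), 'y': np.float64(-1.02), 'z': np.float64(0.32), 'ax': np.float64(-0.04), 'ay': np.float64(0.2), 'az': np.float64(0.19)} !!
24 -77.3 99.8
30 -74.4 92.8
36 -70.7 86.2
42 -66.4 80.0
48 -61.4 74.3
54 -55.9 69.2
60 -49.8 64.6
66 -43.4 60.8
72 -36.5 57.6
76 -31.8 55.8
80 -26.9 54.5
```

{"api": "apply_moves", "payload": {"steps": [{"x": 0.8, "y": -0.8, "az": 0.92, "fingers": 0}, {"x": 0.7, "y": -0.8, "az": 0.92, "fingers": 0}, {"x": 0.6, "y": -0.9, "az": 0.92, "fingers": 0}, {"x": 0.5, "y": -0.9, "az": 0.92, "fingers": 0}, {"x": 0.4, "y": -1, "az": 0.92, "fingers": 0}, {"x": 0.4, "y": -1, "fingers": 0}, {"x": 0.4, "y": -1, "fingers": 0}, {"x": 0.4, "y": -1, "fingers": 0}]}}

```text
validation failed for argument at $.st...
```

{"api": "apply_moves", "payload": {"steps": [{"x": 0.4, "y": -1, "fingers": 0}, {"x": 0.4, "y": -1, "fingers": 0}, {"x": 0.4, "y": -1, "fingers": 0}, {"x": 0.4, "y": -1, "fingers": 0}, {"x": 0.4, "y": -1, "fingers": 0}, {"x": 0.4, "y": -1, "fingers": 0}, {"x": 0.4, "y": -1, "fingers": 0}, {"x": 0.4, "y": -1, "fingers": 0}]}}

```text
validation failed for argument at $.st...
```

Run:
```python
from plan import *
where(); rows([(-80,0,165,30,9)])
```

```text
t 1.3 rackpos [-327.7 -618.9  231.3] toolz [-0.  0. -1.] yaw 0.31 F [-0.   0.4 -0.7] open 0.085 q [-1.4   0.15  1.44  0.    1.55 -0.13]
1 {'x': np.float64(2.25), 'y': np.float64(-1.93), 'z': np.float64(0.29), 'ax': np.float64(-0.13), 'ay': np.float64(0.54), 'az': np.float64(0.5)} !!
1 {'x': np.float64(2.12), 'y': np.float64(-2.05), 'z': np.float64(0.39), 'ax': np.float64(-0.13), 'ay': np.float64(0.55), 'az': np.float64(0.5)} !!
1 {'x': np.float64(1.99), 'y': np.float64(-2.16), 'z': np.float64(0.48), 'ax': np.float64(-0.13), 'ay': np.float64(0.54), 'az': np.float64(0.5)} !!
1 {'x': np.float64(1.84), 'y': np.float64(-2.27), 'z': np.float64(0.56), 'ax': np.float64(-0.13), 'ay': np.float64(0.55), 'az': np.float64(0.5)} !!
1 {'x': np.float64(1.69), 'y': np.float64(-2.37), 'z': np.float64(0.63), 'ax': np.float64(-0.14), 'ay': np.float64(0.55), 'az': np.float64(0.5)} !!
1 {'x': np.float64(1.52), 'y': np.float64(-2.47), 'z': np.float64(0.69), 'ax': np.float64(-0.14), 'ay': np.float64(0.54), 'az': np.float64(0.5)} !!
1 {'x': np.float64(1.35), 'y': np.float64(-2.55), 'z': np.float64(0.73), 'ax': np.float64(-0.13), 'ay': np.float64(0.55), 'az': np.float64(0.49)} !!
1 {'x': np.float64(1.18), 'y': np.float64(-2.62), 'z': np.float64(0.77), 'ax': np.float64(-0.13), 'ay': np.float64(0.54), 'az': np.float64(0.5)} !!
2 {'x': np.float64(0.99), 'y': np.float64(-2.7), 'z': np.float64(0.8), 'ax': np.float64(-0.14), 'ay': np.float64(0.55), 'az': np.float64(0.49)} !!
```

The call was refused, and nothing has moved. My guess is that each row needs every key, so I'll retry with full rows.

{"api": "apply_moves", "payload": {"steps": [{"x": 0.8, "y": -0.8, "z": 0, "ax": 0, "ay": 0, "az": 0.92, "fingers": 0}, {"x": 0.7, "y": -0.8, "z": 0, "ax": 0, "ay": 0, "az": 0.92, "fingers": 0}, {"x": 0.6, "y": -0.9, "z": 0, "ax": 0, "ay": 0, "az": 0.92, "fingers": 0}, {"x": 0.5, "y": -0.9, "z": 0, "ax": 0, "ay": 0, "az": 0.92, "fingers": 0}, {"x": 0.4, "y": -1, "z": 0, "ax": 0, "ay": 0, "az": 0.92, "fingers": 0}, {"x": 0.4, "y": -1, "z": 0, "ax": 0, "ay": 0, "az": 0, "fingers": 0}, {"x": 0.4, "y": -1, "z": 0, "ax": 0, "ay": 0, "az": 0, "fingers": 0}, {"x": 0.4, "y": -1, "z": 0, "ax": 0, "ay": 0, "az": 0, "fingers": 0}]}}

```text
time: 2.3
tool_pos: [0.28, -0.3586, 0.2314]
tcp_rot: [3.141, -0.0, -0.172]
contact_force: [0.4, -0.2, 0.3]
opening: -0.0004
grasp_force: 0.0
```

{"api": "apply_moves", "payload": {"steps": [{"x": 0.3, "y": -1, "z": 0, "ax": 0, "ay": 0, "az": 0, "fingers": 0}, {"x": 0.3, "y": -1, "z": 0, "ax": 0, "ay": 0, "az": 0, "fingers": 0}, {"x": 0.3, "y": -1, "z": 0, "ax": 0, "ay": 0, "az": 0, "fingers": 0}, {"x": 0.3, "y": -1, "z": 0, "ax": 0, "ay": 0, "az": 0, "fingers": 0}, {"x": 0.3, "y": -1, "z": 0, "ax": 0, "ay": 0, "az": 0, "fingers": 0}, {"x": 0.3, "y": -1, "z": 0, "ax": 0, "ay": 0, "az": 0, "fingers": 0}, {"x": 0.3, "y": -1, "z": 0, "ax": 0, "ay": 0, "az": 0, "fingers": 0}, {"x": 0.3, "y": -1, "z": 0, "ax": 0, "ay": 0, "az": 0, "fingers": 0}]}}

```text
time: 3.3
tool_pos: [0.3733, -0.1718, 0.2314]
tcp_rot: [3.142, -0.0, -0.172]
contact_force: [-0.7, -0.3, -0.4]
opening: 0.0001
grasp_force: 0.0
```

{"api": "apply_moves", "payload": {"steps": [{"x": 0.3, "y": -1, "z": 0, "ax": 0, "ay": 1, "az": 0, "fingers": 0}, {"x": 0.3, "y": -1, "z": 0, "ax": 0, "ay": 1, "az": 0, "fingers": 0}, {"x": 0.3, "y": -1, "z": 0, "ax": 0, "ay": 1, "az": 0, "fingers": 0}, {"x": 0.3, "y": -1, "z": 0, "ax": 0, "ay": 1, "az": 0, "fingers": 0}, {"x": 0.3, "y": -1, "z": 0, "ax": 0, "ay": 1, "az": 0, "fingers": 0}, {"x": 0, "y": -1, "z": 0, "ax": 0, "ay": 0, "az": 0, "fingers": 0}, {"x": 0, "y": -1, "z": 0, "ax": 0, "ay": 0, "az": 0, "fingers": 0}, {"x": 0, "y": -0.6, "z": 0, "ax": 0, "ay": 0, "az": 0, "fingers": 0}]}}

```text
time: 4.3
tool_pos: [0.4412, 0.0095, 0.2393]
tcp_rot: [-3.141, -0.524, -0.171]
contact_force: [0.2, -0.3, 0.1]
opening: 0.0001
grasp_force: 0.0
```

Run:
```python
from plan import *
where(); rows([(-82,0,125,30,6),(-82,0,125,30,2)])
```

```text
t 4.3 rackpos [-160.4  -24.6  239.3] toolz [ 0.501  0.    -0.866] yaw -0.171 F [ 0.3 -0.2  0.1] open 0.0 q [-0.14 -0.49  2.05 -0.02  1.06  1.6 ]
1 {'x': np.float64(0.07), 'y': np.float64(-0.16), 'z': np.float64(0.92), 'ax': np.float64(-0.0), 'ay': np.float64(-0.0), 'az': np.float64(0.0)} 
1 {'x': np.float64(0.07), 'y': np.float64(-0.16), 'z': np.float64(0.92), 'ax': np.float64(-0.0), 'ay': np.float64(-0.0), 'az': np.float64(0.0)} 
1 {'x': np.float64(0.07), 'y': np.float64(-0.17), 'z': np.float64(0.92), 'ax': np.float64(-0.0), 'ay': np.float64(-0.0), 'az': np.float64(0.0)} 
1 {'x': np.float64(0.07), 'y': np.float64(-0.16), 'z': np.float64(0.92), 'ax': np.float64(-0.0), 'ay': np.float64(-0.0), 'az': np.float64(0.0)} 
1 {'x': np.float64(0.07), 'y': np.float64(-0.17), 'z': np.float64(0.92), 'ax': np.float64(-0.0), 'ay': np.float64(-0.0), 'az': np.float64(0.0)} 
1 {'x': np.float64(0.08), 'y': np.float64(-0.16), 'z': np.float64(0.93), 'ax': np.float64(-0.0), 'ay': np.float64(-0.01), 'az': np.float64(0.0)} 
1 {'x': np.float64(-0.0), 'y': np.float64(-0.0), 'z': np.float64(-0.0), 'ax': np.float64(-0.0), 'ay': np.float64(0.0), 'az': np.float64(0.0)} 
1 {'x': np.float64(-0.0), 'y': np.float64(-0.0), 'z': np.float64(-0.0), 'ax': np.float64(-0.0), 'ay': np.float64(0.0), 'az': np.float64(0.0)}
```

{"api": "apply_moves", "payload": {"steps": [{"x": 0.07, "y": -0.16, "z": 0.92, "ax": 0, "ay": 0, "az": 0, "fingers": 0}, {"x": 0.07, "y": -0.16, "z": 0.92, "ax": 0, "ay": 0, "az": 0, "fingers": 0}, {"x": 0.07, "y": -0.16, "z": 0.92, "ax": 0, "ay": 0, "az": 0, "fingers": 0}, {"x": 0.07, "y": -0.16, "z": 0.92, "ax": 0, "ay": 0, "az": 0, "fingers": 0}, {"x": 0.07, "y": -0.16, "z": 0.92, "ax": 0, "ay": 0, "az": 0, "fingers": 0}, {"x": 0.08, "y": -0.16, "z": 0.9, "ax": 0, "ay": 0, "az": 0, "fingers": 0}, {"x": 0, "y": 0, "z": 0, "ax": 0, "ay": 0, "az": 0, "fingers": 0}, {"x": 0, "y": 0, "z": 0, "ax": 0, "ay": 0, "az": 0, "fingers": 0}]}}

```text
time: 5.3
tool_pos: [0.5221, 0.0187, 0.126]
tcp_rot: [-3.141, -0.524, -0.172]
contact_force: [-0.8, -0.3, 1.0]
opening: 0.0001
grasp_force: 0.0
```

```bash
cat >> plan.py <<'E'
def look(cam,name):
    im,d=imaging.snapshot(cam); p=imaging.camera_params(cam)
    u,v=(240,110) if cam=="side" else (250,120)
    cv2.imwrite(f"pics/{name}.png",cv2.resize(im[v:v+150,u:u+200,::-1],(800,600),interpolation=cv2.INTER_CUBIC))
E
python3 - <<'E'
from plan import *
where()
look("side","a")
A=lambda a,n:(armA(a)[0],0,armA(a)[1],30,n)
rows([(-79,0,104,30,3)]+[A(t,1) for t in (27,32,37,42,47)]+[A(t,1) for t in (52,57,62,67,71,75,78,80)])
E
```

```text
t 5.3 rackpos [-82.3  -1.9 126. ] toolz [ 0.5   -0.    -0.866] yaw -0.172 F [-0.7 -0.4  1. ] open 0.0 q [-0.08 -0.2   2.09 -0.07  0.73  1.69]
1 {'x': np.float64(-0.11), 'y': np.float64(-0.03), 'z': np.float64(0.28), 'ax': np.float64(0.0), 'ay': np.float64(-0.0), 'az': np.float64(-0.0)} 
1 {'x': np.float64(-0.11), 'y': np.float64(-0.02), 'z': np.float64(0.28), 'ax': np.float64(0.0), 'ay': np.float64(-0.01), 'az': np.float64(-0.0)} 
1 {'x': np.float64(-0.12), 'y': np.float64(-0.03), 'z': np.float64(0.28), 'ax': np.float64(0.0), 'ay': np.float64(-0.0), 'az': np.float64(-0.01)} 
1 {'x': np.float64(-0.05), 'y': np.float64(0.0), 'z': np.float64(0.33), 'ax': np.float64(0.0), 'ay': np.float64(-0.0), 'az': np.float64(0.0)} 
1 {'x': np.float64(-0.02), 'y': np.float64(0.0), 'z': np.float64(0.25), 'ax': np.float64(0.0), 'ay': np.float64(-0.0), 'az': np.float64(0.0)} 
1 {'x': np.float64(0.01), 'y': np.float64(0.0), 'z': np.float64(0.25), 'ax': np.float64(0.0), 'ay': np.float64(-0.0), 'az': np.float64(0.0)} 
1 {'x': np.float64(0.02), 'y': np.float64(0.0), 'z': np.float64(0.25), 'ax': np.float64(0.
[... 627 characters left out ...]
 np.float64(0.13), 'y': np.float64(0.0), 'z': np.float64(0.22), 'ax': np.float64(0.0), 'ay': np.float64(-0.0), 'az': np.float64(0.0)} 
2 {'x': np.float64(0.12), 'y': np.float64(0.0), 'z': np.float64(0.17), 'ax': np.float64(0.0), 'ay': np.float64(-0.0), 'az': np.float64(0.0)} 
2 {'x': np.float64(0.12), 'y': np.float64(0.0), 'z': np.float64(0.15), 'ax': np.float64(0.0), 'ay': np.float64(-0.0), 'az': np.float64(0.0)} 
2 {'x': np.float64(0.1), 'y': np.float64(0.0), 'z': np.float64(0.11), 'ax': np.float64(0.0), 'ay': np.float64(-0.0), 'az': np.float64(0.0)} 
2 {'x': np.float64(0.08), 'y': np.float64(0.0), 'z': np.float64(0.07), 'ax': np.float64(0.0), 'ay': np.float64(-0.0), 'az': np.float64(0.0)}
```

View pics/a.png

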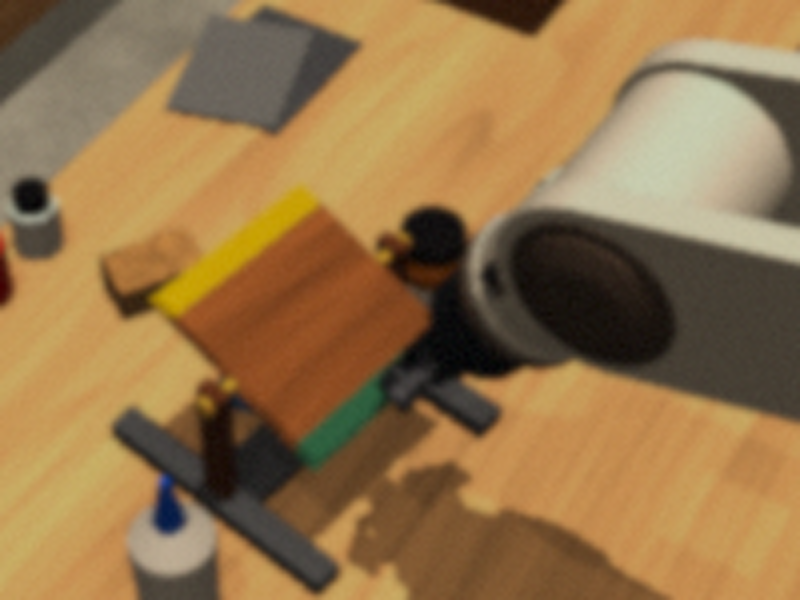

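The side view shows the closed fingertips over the middle of the green edge, at about (390,380) in the crop. They clear both posts, so I'm pressing now.

{"api": "apply_moves", "payload": {"steps": [{"x": -0.1, "y": -0.02, "z": 0.28, "ax": 0, "ay": 0, "az": 0, "fingers": 0}, {"x": -0.1, "y": -0.02, "z": 0.28, "ax": 0, "ay": 0, "az": 0, "fingers": 0}, {"x": -0.1, "y": -0.02, "z": 0.28, "ax": 0, "ay": 0, "az": 0, "fingers": 0}, {"x": -0.05, "y": 0, "z": 0.33, "ax": 0, "ay": 0, "az": 0, "fingers": 0}, {"x": -0.02, "y": 0, "z": 0.25, "ax": 0, "ay": 0, "az": 0, "fingers": 0}, {"x": 0.01, "y": 0, "z": 0.25, "ax": 0, "ay": 0, "az": 0, "fingers": 0}, {"x": 0.02, "y": 0, "z": 0.25, "ax": 0, "ay": 0, "az": 0, "fingers": 0}, {"x": 0.05, "y": 0, "z": 0.25, "ax": 0, "ay": 0, "az": 0, "fingers": 0}]}}

```text
time: 6.35
tool_pos: [0.5433, 0.0165, 0.0745]
tcp_rot: [-3.141, -0.524, -0.172]
contact_force: [-0.6, -0.9, 3.6]
opening: -0.0003
grasp_force: 1.3
```

Run:
```python
from plan import *
where()
A=lambda a,n:(armA(a)[0],0,armA(a)[1],30,n)
rows([A(t,1) for t in (52,57,62,67,71,75,78,80)])
```

```text
t 6.35 rackpos [-61.   -0.4  74.5] toolz [ 0.5   -0.    -0.866] yaw -0.172 F [-0.4 -1.   3.6] open -0.0 q [-0.09 -0.08  2.11 -0.08  0.59  1.71]
1 {'x': np.float64(0.04), 'y': np.float64(-0.01), 'z': np.float64(0.19), 'ax': np.float64(0.0), 'ay': np.float64(-0.0), 'az': np.float64(-0.01)} 
1 {'x': np.float64(0.09), 'y': np.float64(-0.0), 'z': np.float64(0.24), 'ax': np.float64(0.0), 'ay': np.float64(-0.0), 'az': np.float64(0.0)} 
1 {'x': np.float64(0.11), 'y': np.float64(-0.0), 'z': np.float64(0.22), 'ax': np.float64(0.0), 'ay': np.float64(-0.0), 'az': np.float64(0.0)} 
1 {'x': np.float64(0.12), 'y': np.float64(-0.0), 'z': np.float64(0.22), 'ax': np.float64(0.0), 'ay': np.float64(-0.0), 'az': np.float64(0.0)} 
1 {'x': np.float64(0.12), 'y': np.float64(-0.0), 'z': np.float64(0.16), 'ax': np.float64(0.0), 'ay': np.float64(-0.0), 'az': np.float64(0.0)} 
1 {'x': np.float64(0.13), 'y': np.float64(-0.0), 'z': np.float64(0.16), 'ax': np.float64(0.0), 'ay': np.float64(-0.0), 'az': np.float64(0.0)} 
1 {'x': np.float64(0.1), 'y': np.float64(-0.0), 'z': np.float64(0.11), 'ax': np.float64(0.0), 'ay': np.float64(-0.0), 'az': np.float64(0.0)} 
1 {'x': np.float64(0.07), 'y': np.float64(-0.0), 'z': np.float64(0.07), 'ax': np.float64(0.0), 'ay': np.float64(-0.0), 'az': np.float64(0.0)}
```

{"api": "apply_moves", "payload": {"steps": [{"x": 0.06, "y": 0, "z": 0.24, "ax": 0, "ay": 0, "az": 0, "fingers": 0}, {"x": 0.09, "y": 0, "z": 0.24, "ax": 0, "ay": 0, "az": 0, "fingers": 0}, {"x": 0.11, "y": 0, "z": 0.22, "ax": 0, "ay": 0, "az": 0, "fingers": 0}, {"x": 0.13, "y": 0, "z": 0.22, "ax": 0, "ay": 0, "az": 0, "fingers": 0}, {"x": 0.12, "y": 0, "z": 0.17, "ax": 0, "ay": 0, "az": 0, "fingers": 0}, {"x": 0.12, "y": 0, "z": 0.15, "ax": 0, "ay": 0, "az": 0, "fingers": 0}, {"x": 0.1, "y": 0, "z": 0.11, "ax": 0, "ay": 0, "az": 0, "fingers": 0}, {"x": 0.08, "y": 0, "z": 0.07, "ax": 0, "ay": 0, "az": 0, "fingers": 0}]}}

```text
time: 7.35
tool_pos: [0.5778, 0.0105, 0.0539]
tcp_rot: [-3.142, -0.523, -0.172]
contact_force: [-2.3, 0.4, 1.6]
opening: 0.0
grasp_force: 1.4
```

Run:
```python
from plan import *
where(); look("side","b")
```

```text
t 7.35 rackpos [-26.   -0.4  53.9] toolz [ 0.5   -0.    -0.866] yaw -0.172 F [-2.4  0.   1.6] open 0.0 q [-0.09  0.03  2.05 -0.08  0.54  1.7 ]
```

View pics/b.png

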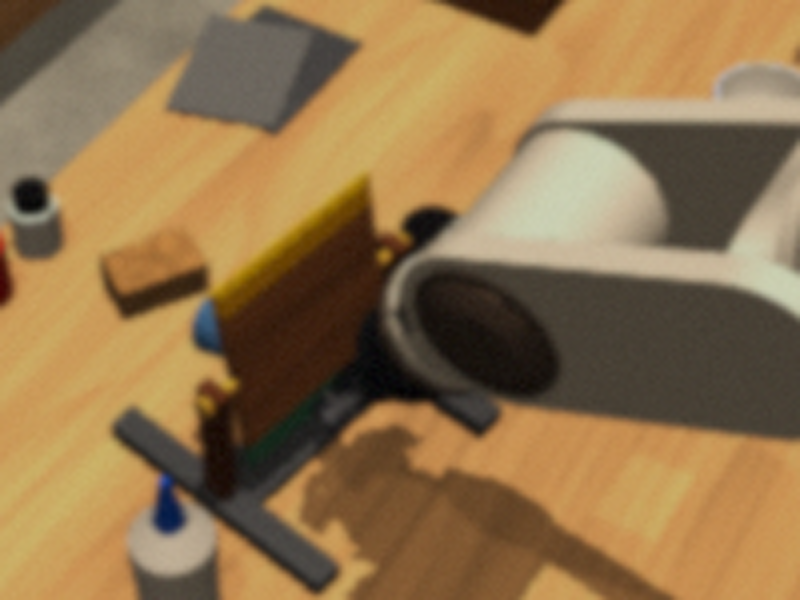

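Board is now near vertical, about 80°: the yellow edge is on top at (290,240) in the crop, a cup peeks out on the far side at (208,325), and the rack hasn't moved. I'll retreat and go over the top to the other side.

{"api": "apply_moves", "payload": {"steps": [{"x": 0, "y": 0, "z": -1, "ax": 0, "ay": 0, "az": 0, "fingers": 0}, {"x": 0, "y": 0, "z": -1, "ax": 0, "ay": 0, "az": 0, "fingers": 0}, {"x": 0, "y": 0, "z": -1, "ax": 0, "ay": 0, "az": 0, "fingers": 0}, {"x": 0, "y": 0, "z": -1, "ax": 0, "ay": -1, "az": 0, "fingers": 0}, {"x": 0, "y": 0, "z": -1, "ax": 0, "ay": -1, "az": 0, "fingers": 0}, {"x": 0, "y": 0, "z": -1, "ax": 0, "ay": -1, "az": 0, "fingers": 0}, {"x": 0, "y": 0, "z": -1, "ax": 0, "ay": -1, "az": 0, "fingers": 0}, {"x": 0, "y": 0, "z": -1, "ax": 0, "ay": -1, "az": 0, "fingers": 0}]}}

```text
time: 8.4
tool_pos: [0.503, 0.0235, 0.2378]
tcp_rot: [-3.141, 0.003, -0.172]
contact_force: [-0.7, -0.3, -0.4]
opening: 0.0001
grasp_force: 0.0
```

Run:
```python
from plan import *
where(); rows([(75,0,242,0,8),(75,0,192,0,4)])
```

```text
t 8.4 rackpos [-102.    -0.3  237.8] toolz [-0.003  0.    -1.   ] yaw -0.172 F [-0.6 -0.4 -0.4] open 0.0 q [-0.11  0.    1.59  0.    1.56  1.64]
1 {'x': np.float64(0.88), 'y': np.float64(-0.0), 'z': np.float64(-0.02), 'ax': np.float64(-0.0), 'ay': np.float64(0.0), 'az': np.float64(-0.0)} 
1 {'x': np.float64(0.89), 'y': np.float64(-0.0), 'z': np.float64(-0.02), 'ax': np.float64(-0.0), 'ay': np.float64(0.0), 'az': np.float64(-0.0)} 
1 {'x': np.float64(0.88), 'y': np.float64(-0.0), 'z': np.float64(-0.02), 'ax': np.float64(-0.0), 'ay': np.float64(0.0), 'az': np.float64(-0.0)} 
1 {'x': np.float64(0.89), 'y': np.float64(-0.0), 'z': np.float64(-0.03), 'ax': np.float64(-0.0), 'ay': np.float64(0.01), 'az': np.float64(-0.0)} 
1 {'x': np.float64(0.88), 'y': np.float64(-0.0), 'z': np.float64(-0.02), 'ax': np.float64(-0.0), 'ay': np.float64(0.0), 'az': np.float64(-0.0)} 
1 {'x': np.float64(0.89), 'y': np.float64(-0.01), 'z': np.float64(-0.02), 'ax': np.float64(-0.0), 'ay': np.float64(0.01), 'az': np.float64(-0.0)} 
1 {'x': np.float64(0.88), 'y': np.float64(-0.0), 'z': np.float64(-0.02), 'ax': np.float64(-0.0), 'ay': np.float64(0.0), 'az': np.float64(-0.0)} 
1 {'x': np.float64(0.89), 'y': np.float64(-0.01), 'z': np.float64(-0.03), 'ax': np.float64(-0.0), 'ay': np.float64(0.01), 'az': np.float64(-0.01)} 
2 {'x': np.float64(-0.0), 'y': np.float64(0.0), 'z': np.float64(0.5), 'ax': np.float64(-0.0), 'ay': np.float64(-0.0), 'az': np.float64(0.0)} 
2 {'x': np.float64(-0.0), 'y': np.float64(0.0), 'z': np.float64(0.5), 'ax': np.float64(-0.0), 'ay': np.float64(-0.0), 'az': np.float64(0.0)} 
2 {'x': np.float64(-0.0), 'y': np.float64(0.0), 'z': np.float64(0.5), 'ax': np.float64(-0.0), 'ay': np.float64(-0.0), 'az': np.float64(0.0)} 
2 {'x': np.float64(-0.0), 'y': np.float64(0.0), 'z': np.float64(0.5), 'ax': np.float64(-0.0), 'ay': np.float64(-0.0), 'az': np.float64(0.0)}
```

{"api": "apply_moves", "payload": {"steps": [{"x": 0.88, "y": 0, "z": -0.02, "ax": 0, "ay": 0, "az": 0, "fingers": 0}, {"x": 0.88, "y": 0, "z": -0.02, "ax": 0, "ay": 0, "az": 0, "fingers": 0}, {"x": 0.88, "y": 0, "z": -0.02, "ax": 0, "ay": 0, "az": 0, "fingers": 0}, {"x": 0.88, "y": 0, "z": -0.02, "ax": 0, "ay": 0, "az": 0, "fingers": 0}, {"x": 0.88, "y": 0, "z": -0.02, "ax": 0, "ay": 0, "az": 0, "fingers": 0}, {"x": 0.88, "y": 0, "z": -0.02, "ax": 0, "ay": 0, "az": 0, "fingers": 0}, {"x": 0.88, "y": 0, "z": -0.02, "ax": 0, "ay": 0, "az": 0, "fingers": 0}, {"x": 0.88, "y": 0, "z": -0.02, "ax": 0, "ay": 0, "az": 0, "fingers": 0}]}}

```text
time: 9.4
tool_pos: [0.6773, -0.0068, 0.2404]
tcp_rot: [-3.142, 0.0, -0.172]
contact_force: [1.0, 0.6, 0.8]
opening: 0.0002
grasp_force: 0.0
```

```bash
cat >> plan.py <<'E'
def armB(t,r=70,off=11):
    th=np.radians(t); return r*np.cos(th)+5*np.sin(th)+off, 130+r*np.sin(th)-5*np.cos(th)
B=lambda t,n=1,r=70,off=11:(armB(t,r,off)[0],0,armB(t,r,off)[1],0,n)
E
python3 - <<'E'
from plan import *
where(); look("side","c")
rows([(75,0,198,0,4),(38,0,198,0,4)])
E
```

```text
t 9.4 rackpos [ 75.   -0.5 240.4] toolz [-0.  0. -1.] yaw -0.172 F [0.8 0.8 0.8] open 0.0 q [-0.12  0.36  1.15  0.    1.62  1.62]
1 {'x': np.float64(-0.02), 'y': np.float64(-0.01), 'z': np.float64(0.42), 'ax': np.float64(-0.0), 'ay': np.float64(0.0), 'az': np.float64(-0.0)} 
1 {'x': np.float64(-0.02), 'y': np.float64(-0.01), 'z': np.float64(0.42), 'ax': np.float64(-0.0), 'ay': np.float64(0.0), 'az': np.float64(-0.0)} 
1 {'x': np.float64(-0.02), 'y': np.float64(-0.01), 'z': np.float64(0.42), 'ax': np.float64(-0.0), 'ay': np.float64(0.0), 'az': np.float64(-0.01)} 
1 {'x': np.float64(-0.01), 'y': np.float64(-0.0), 'z': np.float64(0.41), 'ax': np.float64(-0.0), 'ay': np.float64(0.0), 'az': np.float64(-0.0)} 
1 {'x': np.float64(-0.37), 'y': np.float64(0.0), 'z': np.float64(0.0), 'ax': np.float64(-0.0), 'ay': np.float64(0.0), 'az': np.float64(-0.0)} 
1 {'x': np.float64(-0.37), 'y': np.float64(0.0), 'z': np.float64(0.0), 'ax': np.float64(-0.0), 'ay': np.float64(0.0), 'az': np.float64(-0.0)} 
1 {'x': np.float64(-0.37), 'y': np.float64(0.0), 'z': np.float64(0.0), 'ax': np.float64(-0.0), 'ay': np.float64(0.0), 'az': np.float64(-0.0)} 
1 {'x': np.float64(-0.37), 'y': np.float64(0.0), 'z': np.float64(0.0), 'ax': np.float64(-0.0), 'ay': np.float64(0.0), 'az': np.float64(-0.0)}
```

View pics/c.png

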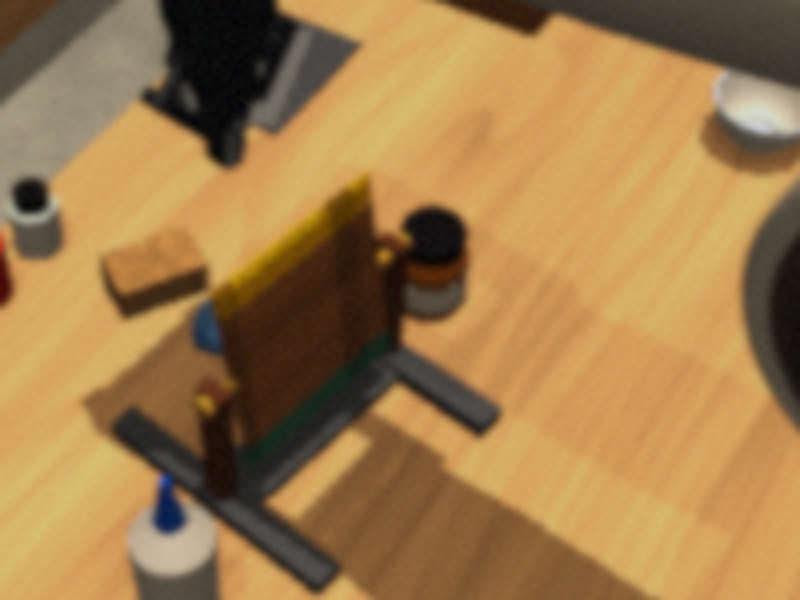

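The view shows the fingertips beyond the yellow edge, at about (228,155) in the crop, above and on the +x side. Next: lower and close in on the edge.

{"api": "apply_moves", "payload": {"steps": [{"x": 0, "y": 0, "z": 0.42, "ax": 0, "ay": 0, "az": 0, "fingers": 0}, {"x": 0, "y": 0, "z": 0.42, "ax": 0, "ay": 0, "az": 0, "fingers": 0}, {"x": 0, "y": 0, "z": 0.42, "ax": 0, "ay": 0, "az": 0, "fingers": 0}, {"x": 0, "y": 0, "z": 0.42, "ax": 0, "ay": 0, "az": 0, "fingers": 0}, {"x": -0.38, "y": 0, "z": 0, "ax": 0, "ay": 0, "az": 0, "fingers": 0}, {"x": -0.38, "y": 0, "z": 0, "ax": 0, "ay": 0, "az": 0, "fingers": 0}, {"x": -0.38, "y": 0, "z": 0, "ax": 0, "ay": 0, "az": 0, "fingers": 0}, {"x": -0.38, "y": 0, "z": 0, "ax": 0, "ay": 0, "az": 0, "fingers": 0}]}}

```text
time: 10.45
tool_pos: [0.6385, 0.0, 0.1991]
tcp_rot: [-3.141, -0.001, -0.172]
contact_force: [-0.0, 0.8, -0.2]
opening: -0.0
grasp_force: 0.0
```

Run:
```python
from plan import *
where()
rows([(16,0,200,0,4)]+[B(t) for t in (95,100,105,110)]+[B(t,1,r) for t,r in ((115,70),(120,70),(125,70),(130,70),(135,70),(140,70),(145,71),(150,71))])
```

```text
t 10.45 rackpos [ 35.6  -0.4 199.1] toolz [ 0.001  0.    -1.   ] yaw -0.172 F [-0.2  0.8 -0.2] open -0.0 q [-0.12  0.29  1.33  0.    1.52  1.62]
1 {'x': np.float64(-0.2), 'y': np.float64(-0.0), 'z': np.float64(-0.01), 'ax': np.float64(-0.0), 'ay': np.float64(-0.0), 'az': np.float64(-0.0)} 
1 {'x': np.float64(-0.19), 'y': np.float64(-0.01), 'z': np.float64(-0.01), 'ax': np.float64(-0.0), 'ay': np.float64(-0.0), 'az': np.float64(-0.0)} 
1 {'x': np.float64(-0.2), 'y': np.float64(-0.0), 'z': np.float64(-0.01), 'ax': np.float64(-0.0), 'ay': np.float64(-0.0), 'az': np.float64(-0.0)} 
1 {'x': np.float64(-0.19), 'y': np.float64(-0.01), 'z': np.float64(-0.01), 'ax': np.float64(-0.0), 'ay': np.float64(-0.01), 'az': np.float64(-0.01)} 
1 {'x': np.float64(-0.25), 'y': np.float64(0.0), 'z': np.float64(-0.0), 'ax': np.float64(-0.0), 'ay': np.float64(0.0), 'az': np.float64(0.0)} 
1 {'x': np.float64(-0.24), 'y': np.float64(0.0), 'z': np.float64(0.01), 'ax': np.float64(-0.0), 'ay': np.float64(0.0), 'az': np.float64(0.0)} 
1 {'x': np.float64(-0.24), 'y': np.float64(0.0), 'z': np.float64(0.04), 'ax': n
[... 646 characters left out ...]
float64(-0.2), 'y': np.float64(0.0), 'z': np.float64(0.14), 'ax': np.float64(-0.0), 'ay': np.float64(0.0), 'az': np.float64(0.0)} 
2 {'x': np.float64(-0.19), 'y': np.float64(0.0), 'z': np.float64(0.15), 'ax': np.float64(-0.0), 'ay': np.float64(0.0), 'az': np.float64(0.0)} 
2 {'x': np.float64(-0.18), 'y': np.float64(0.0), 'z': np.float64(0.17), 'ax': np.float64(-0.0), 'ay': np.float64(0.0), 'az': np.float64(0.0)} 
2 {'x': np.float64(-0.19), 'y': np.float64(0.0), 'z': np.float64(0.16), 'ax': np.float64(-0.0), 'ay': np.float64(0.0), 'az': np.float64(0.0)} 
2 {'x': np.float64(-0.15), 'y': np.float64(0.0), 'z': np.float64(0.2), 'ax': np.float64(-0.0), 'ay': np.float64(0.0), 'az': np.float64(0.0)}
```

{"api": "apply_moves", "payload": {"steps": [{"x": -0.2, "y": 0, "z": 0, "ax": 0, "ay": 0, "az": 0, "fingers": 0}, {"x": -0.2, "y": 0, "z": 0, "ax": 0, "ay": 0, "az": 0, "fingers": 0}, {"x": -0.2, "y": 0, "z": 0, "ax": 0, "ay": 0, "az": 0, "fingers": 0}, {"x": -0.2, "y": 0, "z": 0, "ax": 0, "ay": 0, "az": 0, "fingers": 0}, {"x": -0.25, "y": 0, "z": 0, "ax": 0, "ay": 0, "az": 0, "fingers": 0}, {"x": -0.25, "y": 0, "z": 0.01, "ax": 0, "ay": 0, "az": 0, "fingers": 0}, {"x": -0.25, "y": 0, "z": 0.03, "ax": 0, "ay": 0, "az": 0, "fingers": 0}, {"x": -0.25, "y": 0, "z": 0.05, "ax": 0, "ay": 0, "az": 0, "fingers": 0}]}}

```text
time: 11.45
tool_pos: [0.5944, 0.0076, 0.1962]
tcp_rot: [-3.142, 0.0, -0.172]
contact_force: [3.4, -0.5, 0.8]
opening: 0.0
grasp_force: 1.5
```

Run:
```python
from plan import *
where(); look("side","d")
rows([B(t,1,r) for t,r in ((115,70),(120,70),(125,70),(130,70),(135,70),(140,70),(145,71),(150,71))])
```

```text
t 11.45 rackpos [ -9.2  -0.4 196.2] toolz [-0.  0. -1.] yaw -0.172 F [3.5 0.1 0.8] open 0.0 q [-0.12  0.2   1.44  0.    1.49  1.63]
1 {'x': np.float64(-0.17), 'y': np.float64(-0.02), 'z': np.float64(0.02), 'ax': np.float64(-0.0), 'ay': np.float64(0.01), 'az': np.float64(-0.01)} 
1 {'x': np.float64(-0.22), 'y': np.float64(0.0), 'z': np.float64(0.1), 'ax': np.float64(-0.0), 'ay': np.float64(-0.0), 'az': np.float64(0.0)} 
1 {'x': np.float64(-0.22), 'y': np.float64(0.0), 'z': np.float64(0.12), 'ax': np.float64(-0.0), 'ay': np.float64(-0.0), 'az': np.float64(0.0)} 
1 {'x': np.float64(-0.2), 'y': np.float64(0.0), 'z': np.float64(0.13), 'ax': np.float64(-0.0), 'ay': np.float64(-0.0), 'az': np.float64(0.0)} 
1 {'x': np.float64(-0.2), 'y': np.float64(0.0), 'z': np.float64(0.15), 'ax': np.float64(-0.0), 'ay': np.float64(-0.0), 'az': np.float64(0.0)} 
1 {'x': np.float64(-0.17), 'y': np.float64(0.0), 'z': np.float64(0.17), 'ax': np.float64(-0.0), 'ay': np.float64(-0.0), 'az': np.float64(0.0)} 
1 {'x': np.float64(-0.2), 'y': np.float64(0.0), 'z': np.float64(0.16), 'ax': np.float64(-0.0), 'ay': np.float64(-0.0), 'az': np.float64(0.0)} 
1 {'x': np.float64(-0.15), 'y': np.float64(0.0), 'z': np.float64(0.2), 'ax': np.float64(-0.0), 'ay': np.float64(-0.0), 'az': np.float64(0.0)}
```

View pics/d.png

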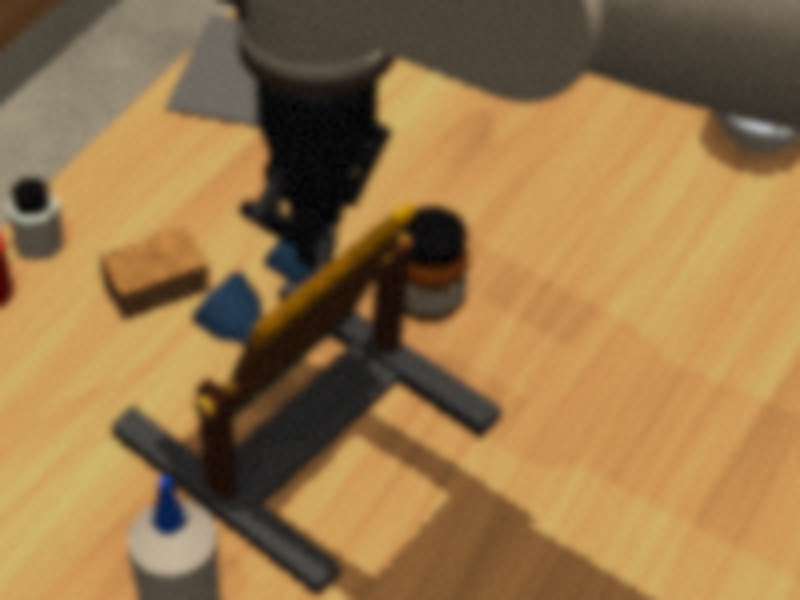

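The board is past vertical, tipping towards the robot. The yellow edge is at (330,270) in the crop, with the fingertips on its cup side and clear of the cups at (230,305) and (290,260). The side force is 3.5 N, so I'm continuing along the arc.

{"api": "apply_moves", "payload": {"steps": [{"x": -0.21, "y": 0, "z": 0.04, "ax": 0, "ay": 0, "az": 0, "fingers": 0}, {"x": -0.22, "y": 0, "z": 0.1, "ax": 0, "ay": 0, "az": 0, "fingers": 0}, {"x": -0.22, "y": 0, "z": 0.12, "ax": 0, "ay": 0, "az": 0, "fingers": 0}, {"x": -0.2, "y": 0, "z": 0.13, "ax": 0, "ay": 0, "az": 0, "fingers": 0}, {"x": -0.2, "y": 0, "z": 0.15, "ax": 0, "ay": 0, "az": 0, "fingers": 0}, {"x": -0.18, "y": 0, "z": 0.17, "ax": 0, "ay": 0, "az": 0, "fingers": 0}, {"x": -0.2, "y": 0, "z": 0.16, "ax": 0, "ay": 0, "az": 0, "fingers": 0}, {"x": -0.15, "y": 0, "z": 0.2, "ax": 0, "ay": 0, "az": 0, "fingers": 0}]}}

```text
time: 12.5
tool_pos: [0.5556, 0.0144, 0.1693]
tcp_rot: [-3.141, 0.0, -0.172]
contact_force: [1.8, 0.0, 1.7]
opening: 0.0002
grasp_force: 1.4
```

Run:
```python
from plan import *
where(); look("side","e")
rows([(*B(t,1,72)[:4],1) for t in (155,160,165,169)]+[(-65,0,138,0,2),(-67,0,135.5,0,2)])
```

```text
t 12.5 rackpos [-48.5  -0.4 169.3] toolz [-0.  0. -1.] yaw -0.172 F [1.7 0.3 1.7] open 0.0 q [-0.11  0.14  1.58  0.    1.43  1.63]
1 {'x': np.float64(-0.12), 'y': np.float64(-0.02), 'z': np.float64(0.14), 'ax': np.float64(-0.0), 'ay': np.float64(0.01), 'az': np.float64(-0.01)} 
1 {'x': np.float64(-0.12), 'y': np.float64(0.0), 'z': np.float64(0.23), 'ax': np.float64(-0.0), 'ay': np.float64(0.0), 'az': np.float64(0.0)} 
1 {'x': np.float64(-0.09), 'y': np.float64(0.0), 'z': np.float64(0.23), 'ax': np.float64(-0.0), 'ay': np.float64(0.0), 'az': np.float64(0.0)} 
1 {'x': np.float64(-0.06), 'y': np.float64(0.0), 'z': np.float64(0.2), 'ax': np.float64(-0.0), 'ay': np.float64(0.0), 'az': np.float64(0.0)} 
1 {'x': np.float64(-0.12), 'y': np.float64(0.0), 'z': np.float64(0.21), 'ax': np.float64(-0.0), 'ay': np.float64(0.0), 'az': np.float64(0.0)} 
1 {'x': np.float64(-0.13), 'y': np.float64(0.0), 'z': np.float64(0.21), 'ax': np.float64(-0.0), 'ay': np.float64(0.0), 'az': np.float64(0.0)} 
1 {'x': np.float64(-0.04), 'y': np.float64(0.0), 'z': np.float64(0.05), 'ax': np.float64(-0.0), 'ay': np.float64(0.0), 'az': np.float64(0.0)} 
1 {'x': np.float64(-0.04), 'y': np.float64(0.0), 'z': np.float64(0.05), 'ax': np.float64(-0.0), 'ay': np.float64(0.0), 'az': np.float64(0.0)}
```

View pics/e.png

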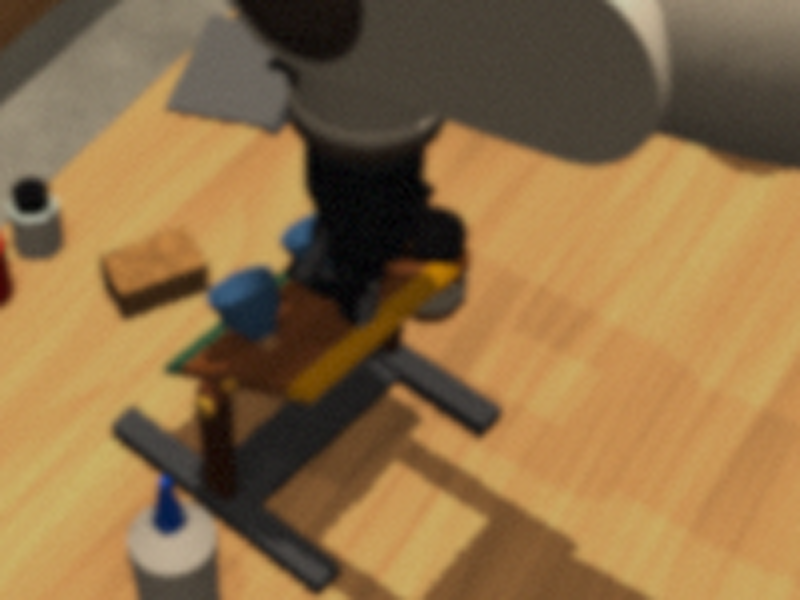

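Board is at about 150°: the yellow edge is coming down at (375,335) in the crop and the cups are tilting upright at (248,300). The fingertips are clear of them, so I'm pushing on to the stop.

{"api": "apply_moves", "payload": {"steps": [{"x": -0.15, "y": 0, "z": 0.18, "ax": 0, "ay": 0, "az": 0, "fingers": 0}, {"x": -0.14, "y": 0, "z": 0.23, "ax": 0, "ay": 0, "az": 0, "fingers": 0}, {"x": -0.12, "y": 0, "z": 0.23, "ax": 0, "ay": 0, "az": 0, "fingers": 0}, {"x": -0.1, "y": 0, "z": 0.2, "ax": 0, "ay": 0, "az": 0, "fingers": 0}, {"x": -0.1, "y": 0, "z": 0.2, "ax": 0, "ay": 0, "az": 0, "fingers": 0}, {"x": -0.1, "y": 0, "z": 0.15, "ax": 0, "ay": 0, "az": 0, "fingers": 0}, {"x": -0.05, "y": 0, "z": 0.05, "ax": 0, "ay": 0, "az": 0, "fingers": 0}, {"x": 0, "y": 0, "z": 0.04, "ax": 0, "ay": 0, "az": 0, "fingers": 0}]}}

```text
time: 13.55
tool_pos: [0.5369, 0.0177, 0.1376]
tcp_rot: [-3.141, 0.001, -0.172]
contact_force: [-1.9, -0.4, 2.9]
opening: 0.0002
grasp_force: 1.2
```

Run:
```python
from plan import *
where()
```

```text
t 13.55 rackpos [-67.5  -0.3 137.6] toolz [-0.001  0.    -1.   ] yaw -0.172 F [-1.8 -0.7  2.9] open 0.0 q [-0.11  0.12  1.66  0.    1.36  1.63]
```

{"api": "apply_moves", "payload": {"steps": [{"x": 0, "y": 0, "z": 0.03, "ax": 0, "ay": 0, "az": 0, "fingers": 0}, {"x": 0, "y": 0, "z": 0.03, "ax": 0, "ay": 0, "az": 0, "fingers": 0}, {"x": 0, "y": 0, "z": 0.02, "ax": 0, "ay": 0, "az": 0, "fingers": 0}, {"x": 0, "y": 0, "z": 0.02, "ax": 0, "ay": 0, "az": 0, "fingers": 0}, {"x": 0, "y": 0, "z": 0.02, "ax": 0, "ay": 0, "az": 0, "fingers": 0}, {"x": 0, "y": 0, "z": 0.02, "ax": 0, "ay": 0, "az": 0, "fingers": 0}, {"x": 0, "y": 0, "z": 0, "ax": 0, "ay": 0, "az": 0, "fingers": 0}, {"x": 0, "y": 0, "z": 0, "ax": 0, "ay": 0, "az": 0, "fingers": 0}]}}

```text
time: 14.55
tool_pos: [0.5372, 0.0176, 0.1349]
tcp_rot: [-3.142, -0.0, -0.172]
contact_force: [-7.4, 1.0, 13.0]
opening: -0.0002
grasp_force: 6.7
```

The force rose to 13 N with the tip at z = 135 mm, which is where the board should be level against its stop. Now straight up and away.

{"api": "apply_moves", "payload": {"steps": [{"x": 0, "y": 0, "z": -0.2, "ax": 0, "ay": 0, "az": 0, "fingers": 0}, {"x": -0.2, "y": 0, "z": -0.5, "ax": 0, "ay": 0, "az": 0, "fingers": 0}, {"x": -0.5, "y": 0, "z": -1, "ax": 0, "ay": 0, "az": 0, "fingers": 0}, {"x": -0.5, "y": 0, "z": -1, "ax": 0, "ay": 0, "az": 0, "fingers": 0}, {"x": -0.5, "y": 0, "z": -1, "ax": 0, "ay": 0, "az": 0, "fingers": 0}, {"x": -0.5, "y": 0, "z": -1, "ax": 0, "ay": 0, "az": 0, "fingers": 0}, {"x": -0.5, "y": 0, "z": -1, "ax": 0, "ay": 0, "az": 0, "fingers": 0}, {"x": 0, "y": 0, "z": 0, "ax": 0, "ay": 0, "az": 0, "fingers": 0}]}}

```text
time: 15.55
tool_pos: [0.4706, 0.0292, 0.2792]
tcp_rot: [-3.141, -0.004, -0.172]
contact_force: [1.0, -0.5, -0.4]
opening: -0.0002
grasp_force: 0.0
```

Run:
```python
from plan import *
where(); look("side","f")
for cam in ("side","scene"):
    im,d=imaging.snapshot(cam); p=imaging.camera_params(cam)
    rr,cc=np.nonzero(d>0); P=w(cam,d,p,(rr,cc)); Q=RW.inv().apply(P-C)*1000
    hsv=cv2.cvtColor(im,cv2.COLOR_RGB2HSV)[rr,cc].astype(int)
    S=Q[(abs(Q[:,1])<78)&(abs(Q[:,0])<95)&(abs(Q[:,0])>40)&(Q[:,2]>105)&(Q[:,2]<160)]
    A=np.c_[S[:,0],np.ones(len(S))]
    for _ in range(3):
        k=np.linalg.lstsq(A,S[:,2],rcond=None)[0]; ok=abs(A@k-S[:,2])<6; A,S=A[ok],S[ok]
    print(cam,len(S),"slope deg",np.degrees(np.arctan(k[0])),"z",k[1],"Xrange",np.percentile(S[:,0],[2,98]))
    K=P[(abs(Q[:,0])<130)&(abs(Q[:,1])<130)&(P[:,2]>.013)&(P[:,2]<.024)]
    print("skid",cv2.minAreaRect(K[:,:2].astype(np.float32)))
```

```text
t 15.55 rackpos [-1.348e+02 -2.000e-01  2.792e+02] toolz [ 0.004  0.    -1.   ] yaw -0.172 F [ 1.  -0.4 -0.4] open -0.0 q [-0.1  -0.08  1.58  0.    1.64  1.64]
side 1172 slope deg 0.149406887233989 z 133.7005674691615 Xrange [-85.59069479  80.54101205]
skid ((0.6031718254089355, 0.008906982839107513), (0.2217993587255478, 0.22121891379356384), 80.32498931884766)
scene 884 slope deg -0.08048164208123489 z 133.79486359423072 Xrange [-82.61625401  83.55582283]
skid ((0.6030421257019043, 0.005382008850574493), (0.22049003839492798, 0.2205333113670349), 80.41189575195312)
```

View pics/f.png

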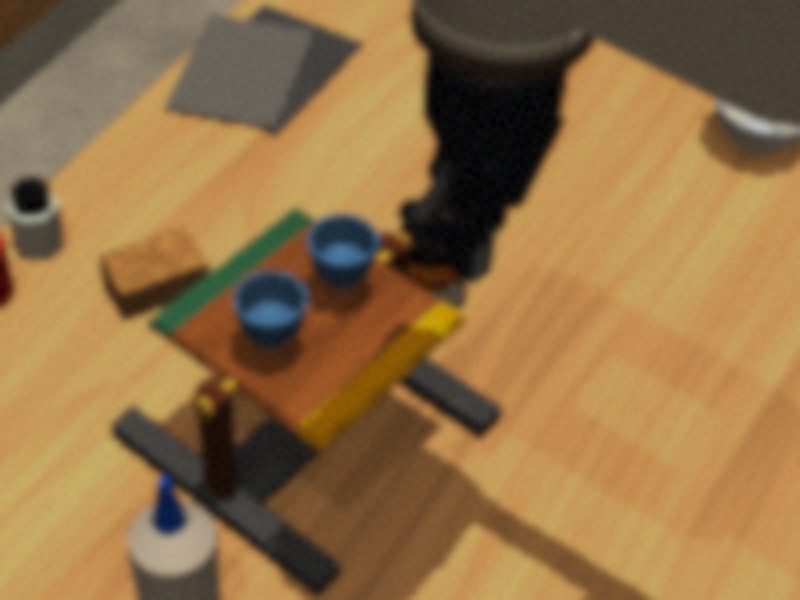

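The board measures level to within 0.2°, with the cups upright at (270,310) and (343,250) in the crop and the yellow edge on the robot side. The rack is where it started and the arm is clear, so I'm handing in.

```bash
python3 -c "
from workcell import ticket
print(ticket.close_job())"
```

```text
the job is handed in; nothing more can be done
None
```

The job is handed in: the board is turned right over and level against its stop, both cups stand upright on top, the rack has not moved, and I saw no contact with the cups or the other things on the table.

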